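# Set up a shaft on V-rests of a slide rail for a run-out check

## Robot

A 6-joint arm with a two-finger parallel gripper is mounted at the origin on the work surface. World frame = base frame: x ahead of the robot, y to its left, z up, the work surface at z = 0. Lengths are in mm, angles in rad, forces in N, time in s.
With the tool pointing down it reaches from about 250 to 775 mm from the base axis. Payload 4 kg.
Tool frame: the origin (TCP) lies between the finger pads; the fingertips stand 8 mm ahead of it and the grasp point (between the pads) lies 11 mm behind it (nose_length is the distance from the TCP to the fingertips, in mm); z points along the fingers, y is the line along which they close (so a half turn about z gives the same grasp; the last joint's range is limited). The gripper opens to 94 mm and grips with 3 to 60 N. Pads are 16 mm wide; open, the fingers measure 119 mm over their backs; the gripper's body (75 mm by 177 mm) begins 78 mm behind the grasp point.
Start: joints at [-1.448, 0.087, 1.371, -0, 1.684, -0.103], TCP at [123.133, -536.058, 213.506] pointing down, gripper open.
Joint ranges: [-3.1, 3.1], [-0.76, 2.03], [0.27, 2.55], [-1.08, 4.22], [0.17, 2.65], [-2.57, 2.57]. Speed limits (rad/s): [2.79, 2.79, 3.14, 3.14, 3.14, 3.14].

## Interface

Orientations are given as a unit quaternion [w, x, y, z].
In Python, from plant import get_obs, read_camera, job_done, nose_length gives the robot as it stands. The module is installed in compiled form; this text tells all that it offers.
- The arm moves only by the tool move_arm, never from a script. Its argument "moves" is text: rows parted by semicolons, each of 6 numbers parted by spaces: the shift along the tool's x, y, z as a fraction of full scale, then the turn, a rotation vector about the tool's x, y, z as a fraction of full scale. A call has 1 to 5 rows; each row shifts and turns the commanded pose from where the row before left it, along the tool's axes as they then stand; what a row does not reach is not made up. Full scale, the value 1, is 50 mm for a shift and 0.08 rad for a turn. A row lasts 1/10 s, in which the tool goes at most 50 mm and 8.59 degrees, less where a joint would pass 70% of its speed; a pose out of reach is approached as far as the arm can. A call with a number of a shift or a turn outside -1 to 1 is refused whole. A call with a gripper value outside its range is refused whole. "grip" is the opening, from -1 (shut) to 1 (fully open), set as the call begins (left out, the last holds). The fingers move at their own pace and stop on an object; "grip_force" is the grip in N (left out, the last holds). Time passes only in rows, so rows that do not move let the fingers close. It gives the time, the measured TCP pose, the force, the opening and the grip force at its end, in the units of the state.
- get_obs(): the state, without advancing time (a new reading comes with each control period).
- read_camera(name): name is "scene" or "side" or "wrist"; returns a dict with "pixels" (420x560x3 uint8, blue, green, red), "fx", "fy", "cx", "cy" (pixels), "origin" and "attitude" of the camera in the world. Camera axes: x right, y down, z forward; pixel columns grow to the right and rows downward; lengths in mm; the calibration is good to about 2 mm. The wrist camera is an equidistant fisheye: a pixel r from the principal point sees the ray r / f radians off the axis. A picture is of the moment at which its call begins. There is no depth.
- job_done(): hands the job in; it is judged then, once.
The state is a dict: "clock": time; "joint_positions": joint angles; "dq": joint speeds; "tau": joint torques, N m; "ee_pos": TCP position; "tcp_rot": TCP orientation; "ft_force": force on the tool from outside, world axes, zero at the start; "torque": the same for the moment, N m; "width": finger opening in mm; "grip_force": force on a finger pad.
Only numpy, scipy, OpenCV 4.12 (cv2) and the standard library are available. Lean on these libraries where they do the work, as an engineer would, in place of code of your own. Each camera call takes 0.05 s, during which the arm holds its last target. There are 200 camera calls.

## Task

Slide the V-topped carriage onto the raised rail from its open end until the sprung detent clicks up into it and it is fully home near the fixed V-rest. Then lay the flanged shaft, without dropping it, in the two V-rests, its flange just beyond the fixed rest. Leave the table-topped carriage, piston, connecting rod and oil filter alone.

Things in the scene. Friction and masses are not known exactly. Their poses are not given: they have to be found in the camera images.
- rail: Fixed steel rail on a grey base plate 200 x 70 x 12 mm. Origin on the table under the rail; x runs along it from the open end (x = -85 mm) to the fixed rest (+x end, 115 mm), z up. A 16 mm thick web carries a rail head 40 mm wide (y), from 50 to 60 mm above the table; its last 12 mm at the open end taper to 30 mm wide, 5 mm thick.
- rail_mouth (a point): Middle of the top edge of the rail head at its open end; axes as the rail.
- rail_seat (a point): Where the V-carriage's origin is when fully home: x = 8 mm on the rail, 40 mm above the table (channel ceiling resting on the head); axes as the rail. The carriage then stands 2 mm short of the fixed rest's plate, which acts as a stop.
- detent (a joint): Sprung brass detent in the top of the rail head at x = 8 mm: 0 = fully up (standing 5 mm proud), to 0.007 m pressed down. A carriage passing over presses it 3 to 5 mm (4.5 to 9 N; pushing takes about 10 N); it snaps back up in the notch under the carriage's middle.
- fixed_rest (a point): Root of the fixed V-rest's groove, mid-length: x = 95 mm on the rail, 106 mm above the table; axes as the rail. The rest is a steel block 28 mm (x) by 40 mm (y), horns to 118 mm above the table, on a plate 58 mm wide and 10 mm thick that lies on the rail head from x = 45 mm (stop face) to 112 mm.
- rest_axis (a point): Where the shaft's origin is when laid properly: on the common axis of both grooves, midway between the fixed rest (43.5 mm away towards +x) and the seated carriage's rest (43.5 mm towards -x), 123 mm above the table; axes as the rail.
- v_carriage: Loose grey-painted carriage 70 (x) x 59 x 78 mm high, 0.45 kg, same both ways round. Origin under its centre; x = sliding direction. Through channel along x wraps the rail head: 43 mm wide at heights 8-20 mm over lips 27 mm apart; saddle top at 30 mm. On it a block 28 (x) x 40 mm (y), flat sides to 66 mm high, to grip across y; on top a 90 degree V-groove along x, root at 66 mm.
- table_carriage: Bystander: loose grey-painted carriage with the same saddle but a round post 26 mm thick with a disc table 50 mm in diameter on top, 95 mm high. Origin at the centre of its underside. It and the V-carriage may swap places.
- rack: Fixed wooden rack that holds the shaft at the start: plank 150 x 60 x 12 mm with two V-blocks 16 mm wide at x = -48 and +48 mm, 52 mm high. Origin at the centre of its underside, x along the shaft.
- shaft: Loose steel shaft 178.5 mm long along its x, about 0.65 kg. Origin on its axis, 57 mm above the table on the rack. 20 mm thick at x -20 to 20 mm (grip here; centre of mass near x = 5 mm), 24 mm thick journals beyond; flange disc 44 mm in diameter, 12 mm thick at the +x end (71.5 to 83.5 mm); 16 mm thick spigot at the -x end (to -95 mm). Any roll about x.
- shaft_flange (a point): Centre of the shaft's flange, 77.5 mm towards +x from the shaft's origin.
- piston: Bystander: upright aluminium piston, 66 mm in diameter, 61 mm high. Origin at the centre of its underside.
- conrod: Bystander: steel connecting rod lying flat, 195 mm long along x, 84 mm wide at the big end (+x), 24 mm high. Origin on the table near its middle.
- oil_filter: Bystander: upright grey oil filter, 74 mm in diameter, 110 mm high. Origin at the centre of its underside.

How it is judged (in metres and radians):
On the way:
1. the V-carriage is fully home on the rail (within 3 mm) with the detent up in its notch, while the shaft still lies on its rack (x of v_carriage in the frame of rail_seat between -0.003 and 0.003 m and y of v_carriage in the frame of rail_seat between -0.003 and 0.003 m and z of v_carriage in the frame of rail_seat between -0.003 and 0.003 m and angle between the x axis of v_carriage and the x axis of rail, either way round below 0.06 rad and angle between v_carriage's own z axis and vertical below 0.06 rad and value of joint detent below 0.0015 m and distance of shaft from where it was at the start of the episode below 0.03 m), for 0.2 s.
At the end, for the whole second after the job is handed in: V-carriage on the rail within 3 mm of home, in line (0.06 rad), detent up in its notch (under 1.5 mm pressed). Shaft at rest in both grooves: origin within 3 mm of the groove axis, 7 mm of the mid-point along it, in line within 0.05 rad, flange beyond the fixed rest. All still (x of v_carriage in the frame of rail_seat between -0.003 and 0.003 m and y of v_carriage in the frame of rail_seat between -0.003 and 0.003 m and z of v_carriage in the frame of rail_seat between -0.003 and 0.003 m and angle between the x axis of v_carriage and the x axis of rail, either way round below 0.06 rad and angle between v_carriage's own z axis and vertical below 0.06 rad and value of joint detent below 0.0015 m and x of shaft in the frame of rest_axis between -0.007 and 0.007 m and y of shaft in the frame of rest_axis between -0.003 and 0.003 m and z of shaft in the frame of rest_axis between -0.003 and 0.003 m and angle between the x axis of shaft and the x axis of rail, either way round below 0.05 rad and x of shaft_flange in the frame of rest_axis above 0.05 m and linear speed of each of shaft, v_carriage below 0.02 m/s and angular speed of shaft below 0.2 rad/s); the robot touches nothing.
It fails at once if the table-topped carriage is moved more than 15 mm (distance of table_carriage from where it was at the start of the episode above 0.015 m).
It fails at once if the piston is moved more than 15 mm (distance of piston from where it was at the start of the episode above 0.015 m).
It fails at once if the connecting rod is moved more than 15 mm (distance of conrod from where it was at the start of the episode above 0.015 m).
It fails at once if the oil filter is moved more than 15 mm (distance of oil_filter from where it was at the start of the episode above 0.015 m).
It fails at once if the shaft is dropped: out of the fingers it falls freely by more than about 10 mm (faster than 0.45 m/s) (linear speed of shaft above 0.45 m/s and contact force between the fingers and shaft below 0.2 N).
It also fails if it takes over 67 s, if anything falls off the work surface, if the arm or the gripper's body presses on something with over 40 N, if the wrist force passes 120 N, or if a joint passes its speed limit or range.

## Working session

There is one attempt and no reset: what is moved stays moved. The work goes in short steps, Python scripts to look and compute and a tool call to move; the robot and the scene stay as the last step left them, time stands still between calls to the robot, and variables do not carry over. Pictures are saved under pics/ and viewed, at most 10 in all, crops included, and the job is handed in when it is done.

Besides the shell and the picture viewer there is one more tool, called after "Emit:" as name(argument=value, ...) on one line, values as JSON. move_arm: Moves the arm, as the interface text tells. Shift numbers are shares of 50 mm and turn numbers shares of 0.08 rad, none past 1 either way. Its arguments: {"type":"object","properties":{"moves":{"type":"string"},"grip":{"type":"number"},"grip_force":{"type":"number"}},"required":["moves"]}

```bash
mkdir -p pics; ls; cat > h.py <<'E'
import numpy as np, cv2, pickle
from plant import get_obs, read_camera, job_done, nose_length
E
python3 - <<'E'
from h import *
o=get_obs(); print(o)
for n in ["scene","side","wrist"]:
    c=read_camera(n); pickle.dump(c,open(f'{n}0.pkl','wb')); cv2.imwrite(f'pics/{n}0.png',c['pixels'])
    print(n,[ (k,c[k]) for k in c if k!='pixels'])
E
```

```text
pics
{'clock': 0.0, 'joint_positions': array([-1.44808144e+00,  8.79661202e-02,  1.37223250e+00, -3.12356831e-05,
        1.68359959e+00, -1.03085027e-01]), 'dq': array([-0.00050959,  0.00036178,  0.00025015,  0.0009661 , -0.00042003,
        0.00110122]), 'tau': array([-4.17689935e-04, -3.40176451e+01, -3.02432227e+01,  7.18298508e-02,
        3.29120317e-02, -1.85511258e-04]), 'ee_pos': array([ 123.06555528, -535.51402275,  212.30912344]), 'tcp_rot': array([-1.10257070e-03,  9.93633158e-01,  1.12658468e-01, -2.63432609e-05]), 'ft_force': array([0.20049047, 0.86984081, 0.00823673]), 'torque': array([ 0.0156117 ,  0.01552591, -0.02840037]), 'grip_force': 0.0, 'width': 93.97481051175377}
scene [('fx', 531.385038500521), ('fy', 531.385038500521), ('cx', 278.7212602164593), ('cy', 209.60241931011635), ('origin', array([ 1158.07217326, -1046.30162816,   985.14313566])), ('attitude', array([-0.43831509,  0.86060506,  0.23525295, -0.10906356]))]
side [('fx', 437.19482468275413), ('fy', 437.19482468275413), ('cx', 280.89567040212313), ('cy', 214.3996364513205), ('origin', array([ 434.3162144 , 1044.55185233,  893.91131834])), ('attitude', array([ 0.02169008, -0.0591046 ,  0.8968129 , -0.43790731]))]
wrist [('fx', 325.19226210127806), ('fy', 325.19226210127806), ('cx', 272.59378508896833), ('cy', 209.034913844747), ('origin', array([ 196.45883587, -518.14486819,  384.11783001])), ('attitude', array([ 0.10271941,  0.77557371, -0.61724973, -0.08328814]))]
```

View pics/scene0.png

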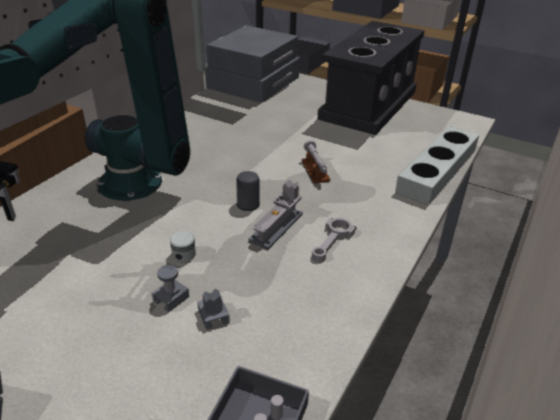

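View pics/side0.png

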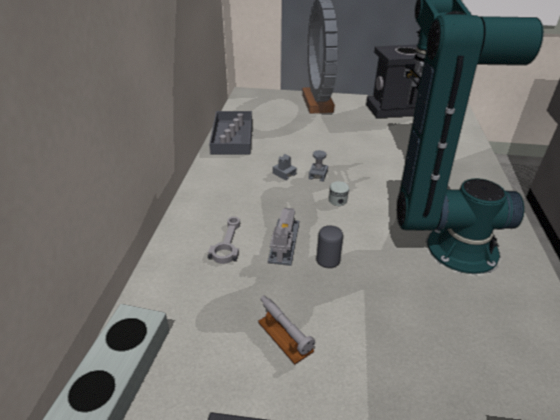

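View pics/wrist0.png

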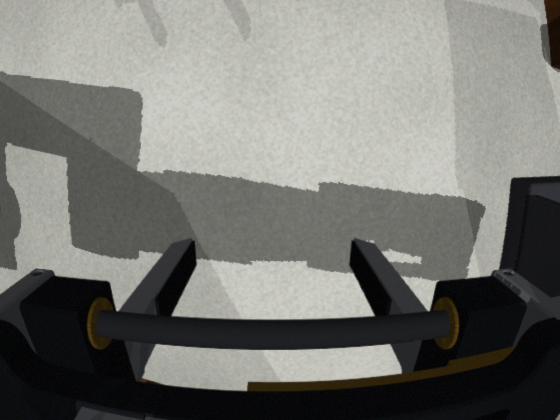

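```bash
cat >> h.py <<'E'
from scipy.spatial.transform import Rotation as R
def rot(q): return R.from_quat(np.r_[q[1:],q[0]]).as_matrix()
def ray(c,p):
    p=np.atleast_2d(np.asarray(p,float)); d=np.c_[(p[:,0]-c['cx'])/c['fx'],(p[:,1]-c['cy'])/c['fy']]
    if c.get('fish'):
        r=np.linalg.norm(d,axis=1)[:,None]; v=np.c_[np.sin(r)*d/np.maximum(r,1e-9),np.cos(r)]
    else: v=np.c_[d,np.ones(len(d))]
    return v@rot(c['attitude']).T
def onz(c,p,z):
    v=ray(c,p); o=c['origin']; return o+v*((z-o[2])/v[:,2:3])
def proj(c,P):
    q=(np.atleast_2d(np.asarray(P,float))-c['origin'])@rot(c['attitude']); 
    if c.get('fish'):
        n=np.linalg.norm(q[:,:2],axis=1); s=(np.arctan2(n,q[:,2])/np.maximum(n,1e-9))[:,None]*q[:,:2]
    else: s=q[:,:2]/q[:,2:]
    return s*[c['fx'],c['fy']]+[c['cx'],c['cy']]
def snap(n,tag):
    c=read_camera(n); c['fish']=n=='wrist'
    pickle.dump(c,open(f'{n}{tag}.pkl','wb')); cv2.imwrite(f'pics/{n}{tag}.png',c['pixels']); return c
def load(f):
    c=pickle.load(open(f+'.pkl','rb')); c['fish']=f.startswith('wrist'); return c
E
python3 - <<'E'
from h import *
np.set_printoptions(precision=1,suppress=True)
s=load('scene0'); d=load('side0')
print('sc vcar, tcar, rail open, rail end, rackflange?, piston, filt')
for n,p,z in [('v',(212,298),78),('t',(168,272),95),('mouth',(262,230),60),('fix',(291,184),118),('sh1',(308,147),57),('sh2',(322,172),57)]: print('scene',n,onz(s,p,z)[0])
for n,p,z in [('v',(285,157),78),('t',(320,154),95),('mouth',(290,210),60),('fix',(284,238),118),('sh1',(266,303),57),('sh2',(305,345),57)]: print('side',n,onz(d,p,z)[0])
w=load('wrist0'); print(rot(w['attitude'])); o=get_obs(); T=rot(o['tcp_rot']); print(T, (w['origin']-o['ee_pos'])@T)
a=cv2.resize(s['pixels'][130:330,145:360],(430*800//860,400*800//860),interpolation=cv2.INTER_CUBIC)
A=cv2.resize(s['pixels'][135:330,145:360],(400,363),interpolation=cv2.INTER_CUBIC)
B=cv2.resize(d['pixels'][140:365,200:350],(400,600),interpolation=cv2.INTER_CUBIC)
I=np.zeros((600,800,3),np.uint8); I[:363,:400]=A; I[:,400:]=B; cv2.imwrite('pics/c1.png',I)
E
```

```text
sc vcar, tcar, rail open, rail end, rackflange?, piston, filt
scene v [ 596.1 -353.5   78. ]
scene t [ 464.5 -350.7   95. ]
scene mouth [550.7 -55.1  60. ]
scene fix [548.  113.1 118. ]
scene sh1 [442.  432.3  57. ]
scene sh2 [557.2 310.2  57. ]
side v [ 582.2 -332.5   78. ]
side t [ 456.4 -343.4   95. ]
side mouth [531.6 -42.4  60. ]
side fix [527.4 159.1 118. ]
side sh1 [549.6 337.7  57. ]
side sh2 [444.1 446.4  57. ]
[[ 0.2 -0.9 -0.3]
 [-1.  -0.2 -0.1]
 [-0.   0.3 -1. ]]
[[ 1.   0.2 -0. ]
 [ 0.2 -1.   0. ]
 [ 0.  -0.  -1. ]] [  75.5   -0.9 -171.5]
```

View pics/c1.png

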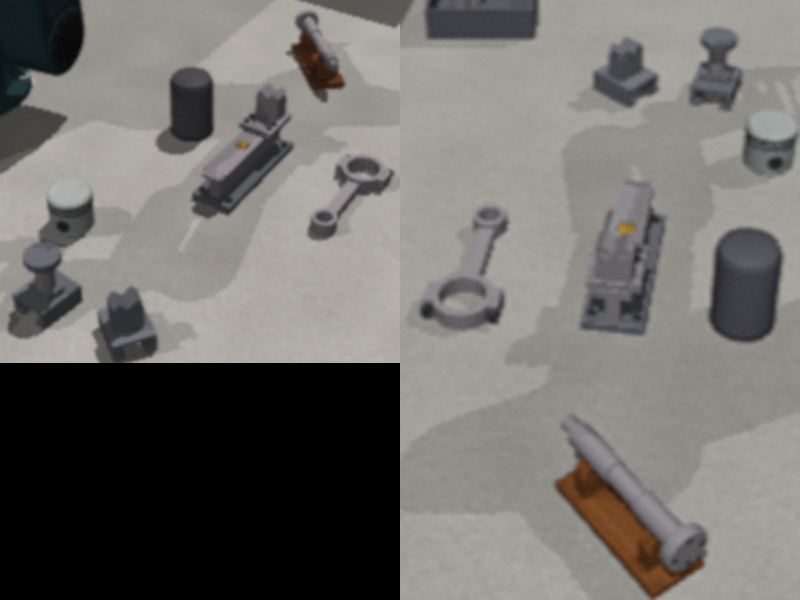

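Scene: the V-carriage is at about (212,308), table-topped carriage at (170,290), rail at (276,220) with its open end towards the carriages, and the shaft at (316,162) on its rack. Side view agrees; the flange faces the robot and +y. Moving over to view the carriage with the wrist camera.

Emit:
move_arm(moves="0.95 -0.15 -0.1 0 0 0;0.95 -0.15 -0.1 0 0 0;0.95 -0.15 -0.1 0 0 0;0.95 -0.15 -0.1 0 0 0;0.95 -0.15 -0.1 0 0 0")

```text
clock: 0.65
ee_pos: [347.7, -445.2, 238.4]
tcp_rot: [-0.0, 0.994, 0.112, -0.0]
ft_force: [0.9, -0.8, -0.8]
width: 93.8
grip_force: 0.0
```

Emit:
move_arm(moves="0.95 -0.15 0 0 0 0;0.95 -0.15 0 0 0 0;0.95 -0.15 0 0 0 0;0.4 -0.15 0 0 0 0;0 0 0 0 0 0")

```text
clock: 1.15
ee_pos: [500.2, -378.4, 237.2]
tcp_rot: [-0.001, 0.993, 0.115, -0.0]
ft_force: [-0.9, -1.0, 0.2]
width: 93.9
grip_force: 0.0
```

```bash
python3 - <<'E'
from h import *
o=get_obs(); print(o['clock'],o['ee_pos'],o['tcp_rot'])
snap('wrist','1')
E
```

```text
1.15 [ 500.2184581  -378.40742285  237.19301936] [-9.54366288e-04  9.93355347e-01  1.15083159e-01 -3.33377131e-04]
```

View pics/wrist1.png

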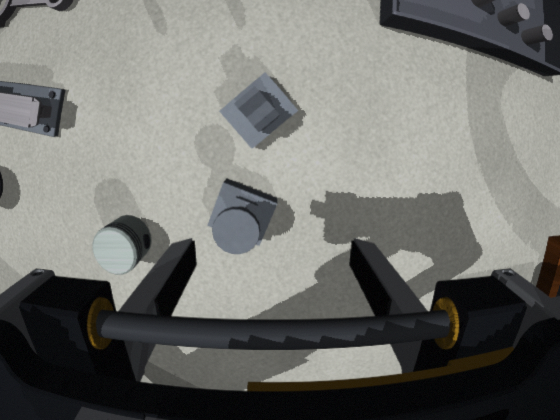

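Wrist view: the V-carriage's saddle is at about (260,110), rotated about 45°. The table carriage is at (238,225), the piston at (120,248), and the rail's open end on the left at (60,110).

```bash
python3 - <<'E'
from h import *
np.set_printoptions(precision=1,suppress=True)
w=load('wrist1')
P=np.array([(267,74),(299,107),(258,147),(220,110)]); Q=onz(w,P,30); print(Q,[np.linalg.norm(Q[i]-Q[i-1]) for i in range(4)],Q.mean(0))
s=load('scene0'); print('in scene',proj(s,[[*Q.mean(0)[:2],40]]))
print('rail corner', onz(w,[(66,90),(58,136)],12))
hsv=cv2.cvtColor(w['pixels'],cv2.COLOR_BGR2HSV)
print(hsv[107,240],hsv[110,262],hsv[60,150],hsv[200,400])
I=cv2.resize(w['pixels'][50:170,180:340],(800,600),interpolation=cv2.INTER_CUBIC); cv2.imwrite('pics/c2.png',I)
E
```

```text
[[ 627.5 -340.4   30. ]
 [ 598.3 -385.    30. ]
 [ 541.8 -349.7   30. ]
 [ 574.7 -296.8   30. ]] [np.float64(68.42410141107221), np.float64(53.31274531270708), np.float64(66.59900201656394), np.float64(62.27539848770998)] [ 585.6 -343.    30. ]
in scene [[211.9 304.8]]
rail corner [[569.  -66.5  12. ]
 [502.9 -63.7  12. ]]
[109  31  90] [103  28 111] [ 34  11 184] [ 35  15 102]
```

View pics/c2.png

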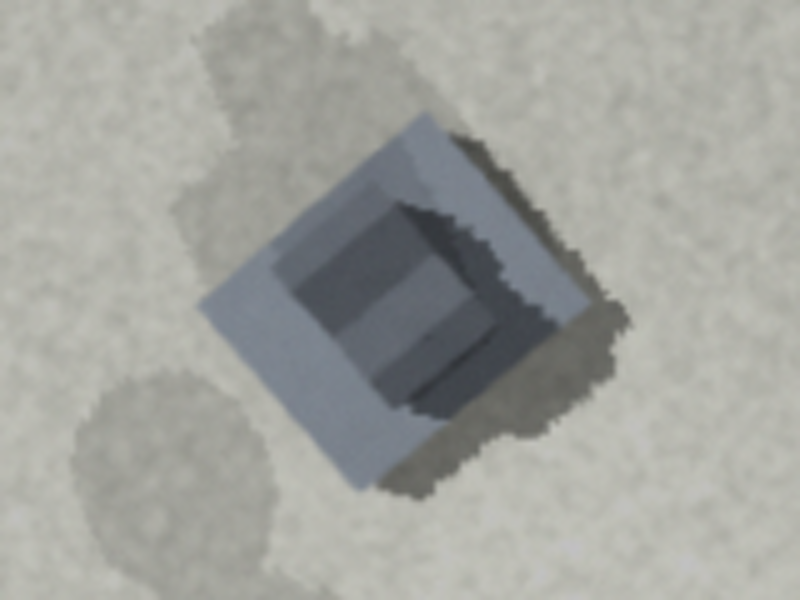

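```bash
python3 - <<'E'
from h import *
np.set_printoptions(precision=2,suppress=True)
w=load('wrist1')
P=np.array([(427,112),(597,303),(358,490),(198,305)])/5-0.4+[180,50]; Q=onz(w,P,30); print(Q,[np.linalg.norm(Q[i]-Q[i-1]) for i in range(4)],Q.mean(0))
vx=(Q[0]-Q[3]+Q[1]-Q[2]); vy=(Q[0]-Q[1]+Q[3]-Q[2]); print('x yaw',np.arctan2(vx[1],vx[0]),'y yaw-90',np.arctan2(vy[1],vy[0])-np.pi/2)
V=np.array([(330,333),(437,250),(380,375),(495,325)])/5-0.4+[180,50]
print(onz(w,V,66))
o=get_obs(); T=rot(o['tcp_rot']); print('yaw',np.arctan2(T[1,0],T[0,0]),o['joint_positions'])
E
```

```text
[[ 629.3  -337.65   30.  ]
 [ 594.67 -385.92   30.  ]
 [ 539.4  -342.15   30.  ]
 [ 573.87 -296.07   30.  ]] [np.float64(69.29174460473853), np.float64(59.408166679275865), np.float64(70.4990837110307), np.float64(57.54421636635074)] [ 584.31 -340.45   30.  ]
x yaw -0.6567954194710709 y yaw-90 -0.6320508140460337
[[ 573.77 -330.81   66.  ]
 [ 595.76 -348.59   66.  ]
 [ 567.4  -343.01   66.  ]
 [ 583.08 -363.95   66.  ]]
yaw 0.2283824996479123 [-0.74  0.26  1.13 -0.    1.76  0.6 ]
```

```bash
cat > plan.py <<'E'
import sys
from h import *
def plan(pos,yaw,n,start=None):
    o=get_obs(); T=rot(o['tcp_rot']); p=o['ee_pos']; y=np.arctan2(T[1,0],T[0,0]); dy=(yaw-y+np.pi)%(2*np.pi)-np.pi
    d=(np.array(pos)-p)/n; rows=[]
    for i in range(n):
        t=y+dy*i/n; c,s=np.cos(t),np.sin(t)
        rows.append(f"{(c*d[0]+s*d[1])/50:.2f} {(s*d[0]-c*d[1])/50:.2f} {-d[2]/50:.2f} 0 0 {-dy/n/.08:.2f}")
    print('now',p.round(1),round(y,4),'tilt',T[:,2].round(4),'F',o['ft_force'].round(1),'w',round(o['width'],1))
    for i in range(0,n,5): print(';'.join(rows[i:i+5]))
if __name__=='__main__':
    a=[float(v) for v in sys.argv[1:]]; plan(a[:3],a[3],int(a[4]))
E
python3 plan.py 538 -40 240 1.6 18
```

```text
now [ 498.6 -379.8  237.5] 0.2284 tilt [-1.6e-03  7.0e-04 -1.0e+00] F [-0.4 -1.4  0. ] w 93.9
0.13 -0.36 -0.00 0 0 -0.95;0.15 -0.35 -0.00 0 0 -0.95;0.18 -0.33 -0.00 0 0 -0.95;0.21 -0.32 -0.00 0 0 -0.95;0.23 -0.30 -0.00 0 0 -0.95
0.25 -0.28 -0.00 0 0 -0.95;0.27 -0.26 -0.00 0 0 -0.95;0.29 -0.24 -0.00 0 0 -0.95;0.31 -0.22 -0.00 0 0 -0.95;0.33 -0.20 -0.00 0 0 -0.95
0.34 -0.17 -0.00 0 0 -0.95;0.35 -0.14 -0.00 0 0 -0.95;0.36 -0.12 -0.00 0 0 -0.95;0.37 -0.09 -0.00 0 0 -0.95;0.38 -0.06 -0.00 0 0 -0.95
0.38 -0.03 -0.00 0 0 -0.95;0.38 -0.00 -0.00 0 0 -0.95;0.38 0.03 -0.00 0 0 -0.95
```

Emit:
move_arm(moves="0.13 -0.36 0 0 0 -0.95;0.15 -0.35 0 0 0 -0.95;0.18 -0.33 0 0 0 -0.95;0.21 -0.32 0 0 0 -0.95;0.23 -0.3 0 0 0 -0.95")

```text
clock: 1.7
ee_pos: [507.7, -287.1, 238.6]
tcp_rot: [0.0, 0.954, 0.299, -0.0]
ft_force: [0.7, 0.2, -0.2]
width: 94.1
grip_force: 0.0
```

Emit:
move_arm(moves="0.25 -0.28 0 0 0 -0.95;0.27 -0.26 0 0 0 -0.95;0.29 -0.24 0 0 0 -0.95;0.31 -0.22 0 0 0 -0.95;0.33 -0.2 0 0 0 -0.95")

```text
clock: 2.2
ee_pos: [519.3, -193.3, 238.6]
tcp_rot: [0.0, 0.881, 0.473, -0.0]
ft_force: [0.9, 0.2, 0.4]
width: 93.9
grip_force: 0.0
```

Emit:
move_arm(moves="0.34 -0.17 0 0 0 -0.95;0.35 -0.14 0 0 0 -0.95;0.36 -0.12 0 0 0 -0.95;0.37 -0.09 0 0 0 -0.95;0.38 -0.06 0 0 0 -0.95")

```text
clock: 2.7
ee_pos: [531.1, -99.0, 238.6]
tcp_rot: [0.0, 0.776, 0.631, -0.0]
ft_force: [-0.8, -0.9, 0.4]
width: 94.0
grip_force: 0.0
```

Emit:
move_arm(moves="0.38 -0.03 0 0 0 -0.95;0.38 0 0 0 0 -0.95;0.38 0.03 0 0 0 -0.95;0 0 0 0 0 0;0 0 0 0 0 0")

```text
clock: 3.2
ee_pos: [538.9, -42.7, 238.5]
tcp_rot: [0.0, 0.7, 0.714, -0.0]
ft_force: [0.4, 0.1, -0.1]
width: 93.9
grip_force: 0.0
```

```bash
python3 - <<'E'
from h import *
np.set_printoptions(precision=2,suppress=True)
for i in range(4):
    c=snap('wrist','2'); o=get_obs(); T=rot(o['tcp_rot']); print(o['clock'],o['ee_pos'],np.arctan2(T[1,0],T[0,0]),c['origin'],(c['origin']-o['ee_pos'])@T)
cv2.imwrite('pics/c3.png',cv2.resize(c['pixels'][0:300,130:530],(800,600),interpolation=cv2.INTER_CUBIC))
E
```

```text
3.25 [538.94 -42.91 238.52] 1.5908328575529558 [536.68  34.13 410.13] [  76.9    -0.72 -171.68]
3.3 [539.02 -42.91 238.48] 1.590847787947763 [536.78  33.94 410.11] [  76.74   -0.72 -171.69]
3.35 [539.07 -42.82 238.46] 1.591057586171528 [536.86  33.91 410.1 ] [  76.64   -0.68 -171.69]
3.4 [539.17 -42.63 238.46] 1.5914156127441044 [536.92  33.98 410.09] [  76.56   -0.68 -171.67]
```

View pics/c3.png

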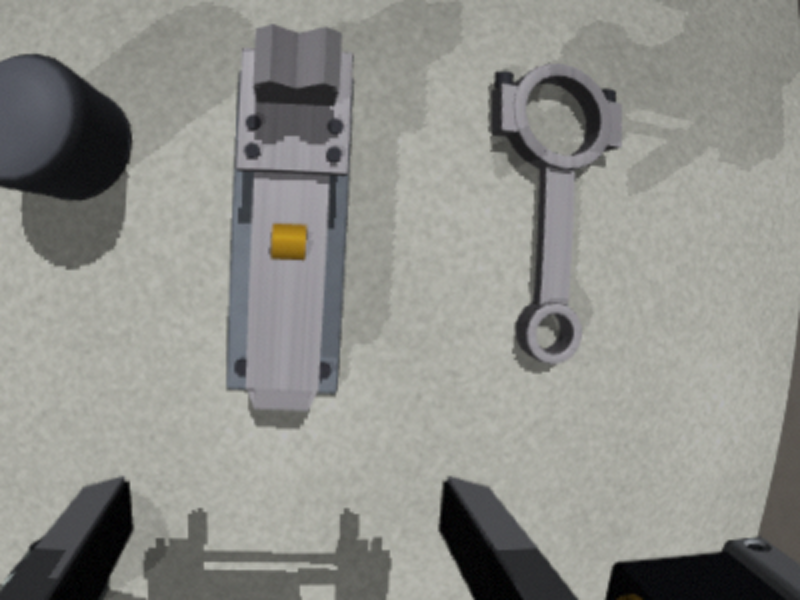

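Wrist view over the rail (2x crop, offset 130): rail head from (289,178) to (283,390), detent at (289,241), stop plate edge at row ~173, fixed rest at (297,60), tapered mouth ending at row ~408.

```bash
python3 - <<'E'
from h import *
np.set_printoptions(precision=2,suppress=True)
w=load('wrist2'); o=get_obs(); T=rot(o['tcp_rot'])
print('fingertips',proj(w,[o['ee_pos']+T@[x,y,8] for x in(-8,8) for y in(-47,47)]))
g=cv2.cvtColor(w['pixels'],cv2.COLOR_BGR2GRAY).astype(float); g=cv2.GaussianBlur(g,(3,3),0)
def edge(r,c0,k=4):
    seg=np.abs(g[r,c0-k+1:c0+k+2]-g[r,c0-k-1:c0+k]); i=np.clip(seg.argmax(),1,len(seg)-2); a=seg[i-1:i+2]
    return c0-k+i+ (a@[-1,0,1])/a.sum()
L=[];Rr=[]
for r in range(112,178,3):
    t=(r-89)/(195-89); L.append((edge(r,round(130+(251-5*t)/2)),r)); Rr.append((edge(r,round(130+(329-9*t)/2)),r))
A=onz(w,L,60);B=onz(w,Rr,60)
print(np.c_[A[:,:2],B[:,:2]][::3])
def fit(Q):
    v=cv2.fitLine(Q[:,:2].astype(np.float32),cv2.DIST_HUBER,0,.01,.01).ravel(); v=v if v[1]>0 else np.r_[-v[:2],v[2:]]; return v
a,b=fit(A),fit(B); print(a,b); 
u=a[:2]+b[:2]; u/=np.linalg.norm(u); n=np.array([u[1],-u[0]])
c=((a[2:]@n)+(b[2:]@n))/2; print('width',(b[2:]-a[2:])@n,'yaw',np.arctan2(u[1],u[0]))
hsv=cv2.cvtColor(w['pixels'],cv2.COLOR_BGR2HSV); m=cv2.inRange(hsv,(12,150,80),(28,255,255)); M=cv2.moments(m); d=(M['m10']/M['m00'],M['m01']/M['m00']); D=onz(w,[d],64)[0,:2]
print('detent',d,D,'offline',D@n-c)
S=onz(w,[(130+236/2,86),(130+348/2,87.5)],70)[:,:2]; print('stop',S,'along',S@u,'mid off',S.mean(0)@n-c, 'detent along',D@u)
E_=onz(w,[(130+252/2,204),(130+310/2,204)],57.5)[:,:2]; print('mouth',E_,E_@u, E_.mean(0)@n-c)
H=onz(w,[(130+257/2,13),(130+341/2,15.5)],118)[:,:2]; print('horn far',H,H@u,H.mean(0)@n-c)
x0=np.mean([D@u-8, (S@u).mean()-45]); print('rail origin',u*x0+n*c, 'by detent',D@u-8,'stop',(S@u).mean()-45,'mouth',(E_@u).mean()+85,'horn',(H@u).mean()-109)
E
```

```text
fingertips [[198.04 265.08]
 [349.97 265.07]
 [195.96 240.98]
 [352.12 240.99]]
[[517.66  45.44 558.03  46.31]
 [517.64  35.74 558.09  36.6 ]
 [517.66  26.04 557.53  26.88]
 [517.03  16.32 557.53  17.16]
 [516.98   6.58 557.02   7.4 ]
 [516.94  -3.21 557.03  -2.38]
 [516.33 -13.05 556.5  -12.23]
 [516.2  -22.97 556.48 -22.15]]
[  0.02   1.   517.25  21.15] [  0.02   1.   557.34  12.88]
width 40.283447 yaw 1.5462459
detent (272.8433734939759, 230.04819277108433) [539.21 -84.33] offline 4.40131042757946
stop [[510.38  72.46]
 [568.1   72.2 ]] along [84.97 86.13] mid off 0.5872455979211963 detent along -71.06449099318789
mouth [[519.75 -56.18]
 [552.22 -55.5 ]] [-43.4  -41.93] 0.48027093749226424
horn far [[521.82 136.48]
 [559.51 135.05]] [149.25 148.75] 0.45705256173403086
rail origin [536.08 -32.43] by detent -79.06449099318789 stop 40.54857395807056 mouth 42.33611955479432 horn 39.99939275121338
```

```bash
python3 - <<'E'
from h import *
np.set_printoptions(precision=2,suppress=True)
w=load('wrist2'); yaw=1.5462; u=np.array([np.cos(yaw),np.sin(yaw)]); n=np.array([u[1],-u[0]])
hsv=cv2.cvtColor(w['pixels'],cv2.COLOR_BGR2HSV); m=cv2.inRange(hsv,(12,150,60),(28,255,255)); m[150:]=0; M=cv2.moments(m); d=(M['m10']/M['m00'],M['m01']/M['m00'])
D=onz(w,[d],63)[0,:2]; c=(np.array([517.25,21.15])@n+np.array([557.34,12.88])@n)/2
print(d,D,'along',D@u,'origin x',D@u-8,'off',D@n-c)
for x in (-150,-85,0,8,51.5,95): print(x,u*(40.8+x)+n*c)
E
```

```text
(273.81111111111113, 120.14444444444445) [537.72  36.96] along 50.1706364458109 origin x 42.1706364458109 off -0.06853376638252939
-150 [ 533.87 -122.37]
-85 [535.46 -57.39]
0 [537.56  27.59]
8 [537.75  35.59]
51.5 [538.82  79.07]
95 [539.89 122.56]
```

```bash
python3 plan.py 584.3 -340.5 150 2.497 13
```

```text
now [539.2 -42.6 238.5] 1.5914 tilt [-1.e-04 -5.e-04 -1.e+00] F [-0.2  0.  -0.5] w 94.0
-0.46 0.06 0.14 0 0 -0.87;-0.46 0.03 0.14 0 0 -0.87;-0.46 -0.00 0.14 0 0 -0.87;-0.46 -0.04 0.14 0 0 -0.87;-0.46 -0.07 0.14 0 0 -0.87
-0.45 -0.10 0.14 0 0 -0.87;-0.44 -0.13 0.14 0 0 -0.87;-0.43 -0.16 0.14 0 0 -0.87;-0.42 -0.19 0.14 0 0 -0.87;-0.41 -0.22 0.14 0 0 -0.87
-0.39 -0.25 0.14 0 0 -0.87;-0.37 -0.28 0.14 0 0 -0.87;-0.35 -0.30 0.14 0 0 -0.87
```

Emit:
move_arm(moves="-0.46 0.06 0.14 0 0 -0.87;-0.46 0.03 0.14 0 0 -0.87;-0.46 0 0.14 0 0 -0.87;-0.46 -0.04 0.14 0 0 -0.87;-0.46 -0.07 0.14 0 0 -0.87")

```text
clock: 3.9
ee_pos: [556.9, -157.3, 203.1]
tcp_rot: [0.0, 0.564, 0.826, -0.0]
ft_force: [-0.0, -0.4, -1.3]
width: 94.2
grip_force: 0.0
```

Emit:
move_arm(moves="-0.45 -0.1 0.14 0 0 -0.87;-0.44 -0.13 0.14 0 0 -0.87;-0.43 -0.16 0.14 0 0 -0.87;-0.42 -0.19 0.14 0 0 -0.87;-0.41 -0.22 0.14 0 0 -0.87")

```text
clock: 4.4
ee_pos: [574.5, -271.3, 168.0]
tcp_rot: [-0.0, 0.413, 0.911, -0.0]
ft_force: [0.2, -0.3, -1.0]
width: 94.0
grip_force: 0.0
```

Emit:
move_arm(moves="-0.39 -0.25 0.14 0 0 -0.87;-0.37 -0.28 0.14 0 0 -0.87;-0.35 -0.3 0.14 0 0 -0.87;0 0 0 0 0 0;0 0 0 0 0 0")

```text
clock: 4.9
ee_pos: [584.3, -338.6, 146.9]
tcp_rot: [-0.001, 0.317, 0.948, 0.0]
ft_force: [-0.4, -0.2, -0.0]
width: 93.8
grip_force: 0.0
```

```bash
python3 plan.py 584.3 -340.5 42 2.497 5; python3 -c "
from h import *
snap('wrist','3')"
```

```text
now [ 584.3 -338.6  146.9] 2.4958 tilt [-0.001   0.0012 -1.    ] F [-0.4 -0.2 -0. ] w 93.8
-0.00 -0.01 0.42 0 0 -0.00;-0.00 -0.01 0.42 0 0 -0.00;-0.00 -0.01 0.42 0 0 -0.00;-0.00 -0.01 0.42 0 0 -0.00;-0.00 -0.01 0.42 0 0 -0.00
```

View pics/wrist3.png

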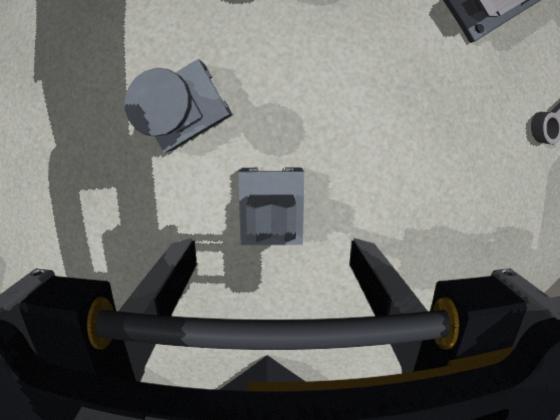

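The carriage at (271,207) is square and centred between the fingers. Descending.

Emit:
move_arm(moves="0 -0.02 0.5 0 0 0;0 0 0.5 0 0 0;0 0 0.5 0 0 0;0 0 0.4 0 0 0;0 0 0.2 0 0 0")

```text
clock: 5.45
ee_pos: [583.6, -337.1, 40.9]
tcp_rot: [-0.001, 0.316, 0.949, 0.001]
ft_force: [-0.5, 0.7, -0.6]
width: 94.2
grip_force: 0.0
```

Emit:
move_arm(moves="0 0 0 0 0 0;0 0 0 0 0 0;0 0 0 0 0 0;0 0 0 0 0 0;0 0 0 0 0 0", grip=-0.3, grip_force=45)

```text
clock: 5.95
ee_pos: [584.8, -339.3, 43.6]
tcp_rot: [0.001, 0.316, 0.949, -0.0]
ft_force: [-0.3, 0.1, 0.5]
width: 57.1
grip_force: 0.0
```

Emit:
move_arm(moves="0 0 0 0 0 0;0 0 0 0 0 0;0 0 0 0 0 0;0 0 0 0 0 0;0 0 0 0 0 0")

```text
clock: 6.45
ee_pos: [584.0, -339.5, 42.7]
tcp_rot: [-0.0, 0.316, 0.949, -0.001]
ft_force: [-1.6, -1.5, 1.0]
width: 39.6
grip_force: 45.0
```

Emit:
move_arm(moves="0 0 -0.2 0 0 0;0 0 -0.4 0 0 0;0 0 -0.6 0 0 0;0 0 -0.6 0 0 0;0 0 0 0 0 0")

```text
clock: 6.95
ee_pos: [586.8, -339.8, 137.7]
tcp_rot: [0.005, 0.316, 0.949, -0.001]
ft_force: [1.1, -0.9, -4.0]
width: 39.9
grip_force: 45.0
```

```bash
python3 - <<'E'
from plan import *
u=np.array([np.cos(1.5462),np.sin(1.5462)]); o=np.array([537.6,28.0])
p=o+u*(-85-35-45); print(p); plan([*p,150],1.5462,12)
c=snap('wrist','4')
E
```

```text
[ 533.54201527 -136.95009172]
now [ 586.8 -339.8  137.7] 2.4991 tilt [ 0.0081 -0.0046 -1.    ] F [ 1.1 -0.9 -4. ] w 39.9
0.27 0.22 -0.02 0 0 0.99;0.29 0.20 -0.02 0 0 0.99;0.30 0.17 -0.02 0 0 0.99;0.32 0.15 -0.02 0 0 0.99;0.33 0.12 -0.02 0 0 0.99
0.34 0.09 -0.02 0 0 0.99;0.34 0.07 -0.02 0 0 0.99;0.35 0.04 -0.02 0 0 0.99;0.35 0.01 -0.02 0 0 0.99;0.35 -0.02 -0.02 0 0 0.99
0.35 -0.04 -0.02 0 0 0.99;0.34 -0.07 -0.02 0 0 0.99
```

Emit:
move_arm(moves="0.27 0.22 0 0 0 0.99;0.29 0.2 0 0 0 0.99;0.3 0.17 0 0 0 0.99;0.32 0.15 0 0 0 0.99;0.33 0.12 0 0 0 0.99")

```text
clock: 7.5
ee_pos: [560.8, -252.3, 128.5]
tcp_rot: [-0.003, 0.498, 0.867, 0.0]
ft_force: [0.4, 0.0, -5.0]
width: 39.7
grip_force: 45.0
```

Emit:
move_arm(moves="0.34 0.09 0 0 0 0.99;0.34 0.07 0 0 0 0.99;0.35 0.04 0 0 0 0.99;0.35 0.01 0 0 0 0.99;0.35 -0.02 0 0 0 0.99")

```text
clock: 8.0
ee_pos: [537.8, -167.9, 128.8]
tcp_rot: [-0.003, 0.659, 0.752, -0.001]
ft_force: [-0.0, -0.2, -4.8]
width: 40.0
grip_force: 45.0
```

Emit:
move_arm(moves="0.35 -0.04 0 0 0 0.99;0.34 -0.07 0 0 0 0.99;0 0 0 0 0 0;0 0 0 0 0 0;0 0 0 0 0 0")

```text
clock: 8.5
ee_pos: [530.4, -136.2, 131.1]
tcp_rot: [-0.001, 0.715, 0.699, -0.001]
ft_force: [1.1, 0.8, -5.3]
width: 39.6
grip_force: 45.0
```

```bash
python3 - <<'E'
from plan import *
np.set_printoptions(precision=2,suppress=True)
for i in range(4):
  c=snap('wrist','5'); o=get_obs(); print(o['ee_pos'],R.from_matrix(rot(o['tcp_rot'])).as_rotvec())
plan([533.5,-137,82],1.5462,4)
I=cv2.resize(c['pixels'][0:300,130:430],(600,600),interpolation=cv2.INTER_CUBIC); cv2.imwrite('pics/c5.png',I)
E
```

```text
[ 530.62 -136.4   131.52] [-2.25 -2.2   0.  ]
[ 530.79 -136.49  131.81] [-2.25 -2.2   0.  ]
[ 530.85 -136.49  132.03] [-2.25 -2.2   0.  ]
[ 530.89 -136.43  132.19] [-2.25 -2.2   0.  ]
now [ 530.9 -136.4  132.2] 1.5476 tilt [-0. -0. -1.] F [-0.1  0.1 -4.8] w 39.9
-0.00 0.01 0.25 0 0 0.00;-0.00 0.01 0.25 0 0 0.00;-0.00 0.01 0.25 0 0 0.00;-0.00 0.01 0.25 0 0 0.00
```

View pics/c5.png

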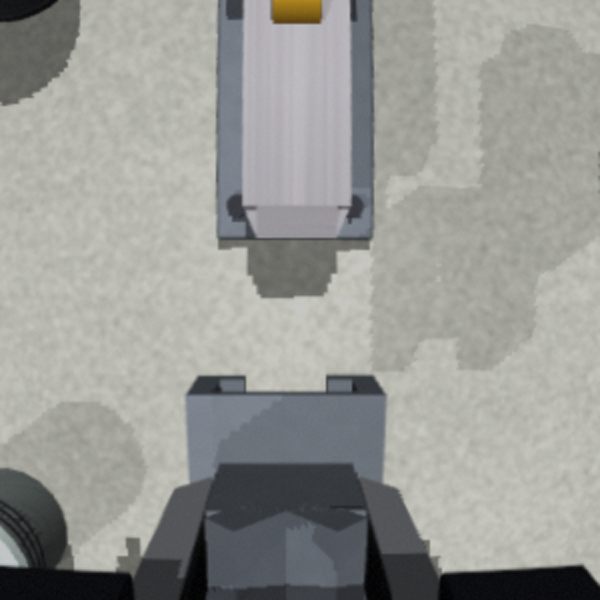

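```bash
python3 - <<'E'
from plan import *
np.set_printoptions(precision=2,suppress=True)
w=load('wrist5'); o=get_obs(); T=rot(o['tcp_rot']); f=lambda P:np.array(P)/2-.25+[130,0]
z=o['ee_pos'][2]-42+30
C=onz(w,f([(187,394),(386,394),(187,470),(384,470)]),z); print('carr',C,((C-o['ee_pos'])@T))
g=cv2.GaussianBlur(cv2.cvtColor(w['pixels'],cv2.COLOR_BGR2GRAY),(3,3),0).astype(float)
def edge(r,c0,k=4):
    s=np.abs(g[r,c0-k+1:c0+k+2]-g[r,c0-k-1:c0+k]); i=np.clip(s.argmax(),1,len(s)-2); a=s[i-1:i+2]; return c0-k+i+(a@[-1,0,1])/a.sum()
L=onz(w,[(edge(r,251),r) for r in range(20,95,5)],60)[:,:2]; Q=onz(w,[(edge(r,306),r) for r in range(20,95,5)],60)[:,:2]
M=(L+Q)/2; p=np.polyfit(M[:,1],M[:,0],1); print('width',(Q-L)[::4,0],'slope',p,'yaw',np.pi/2-np.arctan(p[0]),'x at y -137,-57,36',np.polyval(p,[-137,-57,36]))
print('mouth',onz(w,f([(256,237),(341,237)]),57.5))
l=onz(w,[(edge(r,223),r) for r in range(198,233,4)],z);q=onz(w,[(edge(r,322),r) for r in range(198,233,4)],z); print('carr edges',((l-o['ee_pos'])@T)[:,:2],((q-o['ee_pos'])@T)[:,:2])
E
```

```text
carr [[ 501.99 -101.37  120.19]
 [ 560.03 -102.67  120.19]
 [ 500.47 -124.85  120.19]
 [ 559.89 -126.17  120.19]] [[ 34.38 -29.7   12.01]
 [ 34.42  28.36  11.99]
 [ 10.87 -30.68  12.01]
 [ 10.92  28.76  11.99]]
width [40.23 40.13 40.03 40.02] slope [  0.02 537.02] yaw 1.546592599963958 x at y -137,-57,36 [533.71 535.64 537.89]
mouth [[520.63 -55.82  57.5 ]
 [552.44 -56.44  57.5 ]]
carr edges [[ 33.63 -30.4 ]
 [ 31.22 -30.5 ]
 [ 28.8  -30.16]
 [ 26.36 -30.24]
 [ 23.91 -30.28]
 [ 21.43 -30.34]
 [ 18.94 -30.45]
 [ 16.43 -30.48]
 [ 13.91 -30.18]] [[33.67 28.48]
 [31.26 28.56]
 [28.84 28.22]
 [26.41 28.31]
 [23.95 28.35]
 [21.48 28.44]
 [18.99 28.52]
 [16.48 28.57]
 [13.96 28.26]]
```

The relative measurement gives +3.8 mm sideways (world +x) to line up with the rail. Lowering to rail height.

Emit:
move_arm(moves="0 0.04 0.25 0 0 0;0 0.035 0.25 0 0 0;0 0 0.25 0 0 0;0 0 0.23 0 0 0;0 0 0 0 0 0")

```text
clock: 9.2
ee_pos: [532.6, -135.2, 80.1]
tcp_rot: [-0.003, 0.715, 0.699, -0.001]
ft_force: [-0.2, 0.7, -5.6]
width: 39.8
grip_force: 45.0
```

Emit:
move_arm(moves="0 0 0 0 0 0;0 0 0 0 0 0;0 0 0 0 0 0")

```text
clock: 9.5
ee_pos: [535.2, -136.1, 84.4]
tcp_rot: [0.001, 0.715, 0.699, 0.0]
ft_force: [-0.1, 0.2, -5.8]
width: 40.0
grip_force: 45.0
```

```bash
python3 - <<'E'
from plan import *
np.set_printoptions(precision=2,suppress=True)
plan([535.6,-95,83],1.5465,2)
w=snap('side','6'); s=snap('scene','6'); c=snap('wrist','6')
A=cv2.resize(w['pixels'][150:250,230:350],(480,400),interpolation=cv2.INTER_CUBIC); B=cv2.resize(c['pixels'][90:250,200:340],(320,366),interpolation=cv2.INTER_CUBIC)
I=np.zeros((400,800,3),np.uint8); I[:,:480]=A; I[:366,480:]=B; cv2.imwrite('pics/c6.png',I)
E
```

```text
now [ 535.2 -136.1   84.4] 1.5483 tilt [ 0. -0. -1.] F [-0.1  0.2 -5.8] w 40.0
0.41 -0.01 0.01 0 0 0.01;0.41 -0.01 0.01 0 0 0.01
```

View pics/c6.png

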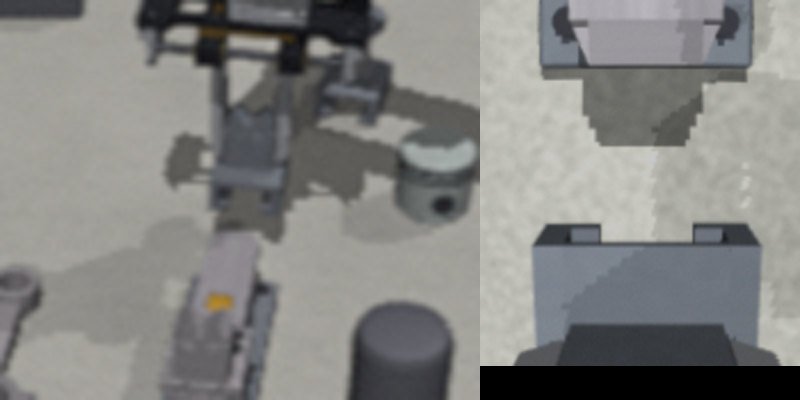

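Carriage centre (646) lines up with the mouth centre (647). Sliding forward.

Emit:
move_arm(moves="0.3 0 0.01 0 0 0.02;0.3 0 0.01 0 0 0;0.2 0 0 0 0 0;0.1 0 0 0 0 0;0.1 0 0 0 0 0")

```text
clock: 10.15
ee_pos: [535.8, -85.1, 82.5]
tcp_rot: [0.0, 0.715, 0.699, -0.0]
ft_force: [-0.3, -1.3, -4.8]
width: 39.9
grip_force: 45.0
```

Emit:
move_arm(moves="0.1 0 0 0 0 0;0.1 0 0 0 0 0;0.1 0 0 0 0 0;0.1 0 0 0 0 0")

```text
clock: 10.55
ee_pos: [536.5, -66.1, 82.7]
tcp_rot: [0.001, 0.716, 0.698, -0.0]
ft_force: [0.3, 0.5, -4.3]
width: 39.9
grip_force: 45.0
```

Emit:
move_arm(moves="0.1 0 0 0 0 0;0.1 0 0 0 0 0;0 0 0 0 0 0;0 0 0 0 0 0")

```text
clock: 10.95
ee_pos: [536.7, -55.5, 82.6]
tcp_rot: [-0.0, 0.715, 0.699, 0.0]
ft_force: [0.1, 0.5, -3.8]
width: 39.7
grip_force: 45.0
```

Emit:
move_arm(moves="0.2 0 0 0 0 0;0.2 0 0 0 0 0;0.2 0 0 0 0 0;0.2 0 0 0 0 0;0.1 0 0 0 0 0")

```text
clock: 11.45
ee_pos: [537.7, -9.7, 82.7]
tcp_rot: [0.0, 0.715, 0.699, 0.0]
ft_force: [-0.5, -0.8, -2.4]
width: 39.5
grip_force: 45.0
```

Emit:
move_arm(moves="0.1 0 0 0 0 0;0.1 0 0 0 0 0;0.1 0 0 0 0 0;0.1 0 0 0 0 0;0.1 0 0 0 0 0")

```text
clock: 11.95
ee_pos: [539.1, 9.7, 84.0]
tcp_rot: [0.004, 0.716, 0.698, -0.002]
ft_force: [-1.1, -8.4, 2.6]
width: 39.4
grip_force: 45.0
```

Emit:
move_arm(moves="0.1 0 0 0 0 0;0.1 0 0 0 0 0;0 0 0 0 0 0;0 0 0 0 0 0")

```text
clock: 12.35
ee_pos: [539.8, 23.4, 84.0]
tcp_rot: [0.002, 0.716, 0.698, 0.001]
ft_force: [1.5, -3.6, 2.0]
width: 39.6
grip_force: 45.0
```

Emit:
move_arm(moves="0.06 0 0.01 0 0 0;0.06 0 0.01 0 0 0;0.06 0 0 0 0 0;0 0 0 0 0 0;0 0 0 0 0 0")

```text
clock: 12.85
ee_pos: [539.4, 33.9, 82.6]
tcp_rot: [0.0, 0.715, 0.699, 0.001]
ft_force: [-0.5, -1.2, 6.0]
width: 40.0
grip_force: 45.0
```

Emit:
move_arm(moves="0.04 0 0 0 0 0;0 0 0 0 0 0;0 0 0 0 0 0")

```text
clock: 13.15
ee_pos: [539.4, 35.6, 82.6]
tcp_rot: [0.0, 0.715, 0.699, 0.001]
ft_force: [0.8, -1.6, 5.4]
width: 40.0
grip_force: 45.0
```

```bash
python3 plan.py 538.8 37 83 1.5465 1
```

```text
now [539.4  35.6  82.6] 1.547 tilt [ 2.e-03  9.e-04 -1.e+00] F [ 0.8 -1.6  5.4] w 40.0
0.03 -0.01 -0.01 0 0 0.01
```

Emit:
move_arm(moves="0.02 0 0 0 0 0;0 0 0 0 0 0;0 0 0 0 0 0")

```text
clock: 13.45
ee_pos: [539.5, 35.9, 82.6]
tcp_rot: [0.001, 0.716, 0.699, 0.001]
ft_force: [0.7, -3.7, 5.8]
width: 39.8
grip_force: 45.0
```

Emit:
move_arm(moves="0.02 0 0 0 0 0;0 0 0 0 0 0;0 0 0 0 0 0")

```text
clock: 13.75
ee_pos: [539.5, 36.1, 82.6]
tcp_rot: [0.001, 0.716, 0.698, 0.0]
ft_force: [-0.1, -4.6, 5.4]
width: 40.0
grip_force: 45.0
```

```bash
python3 - <<'E'
from plan import *
plan([538.8,37,83],1.5465,1)
c=snap('wrist','7'); s=snap('scene','7'); d=snap('side','7')
A=cv2.resize(c['pixels'][80:280,180:380],(400,400),interpolation=cv2.INTER_CUBIC); B=cv2.resize(d['pixels'][180:280,240:340],(400,400),interpolation=cv2.INTER_CUBIC)
cv2.imwrite('pics/c7.png',np.hstack([A,B]))
E
```

```text
now [539.5  36.1  82.6] 1.5464 tilt [ 0.0019 -0.0018 -1.    ] F [-0.1 -4.6  5.4] w 40.0
0.02 -0.01 -0.01 0 0 -0.00
```

View pics/c7.png

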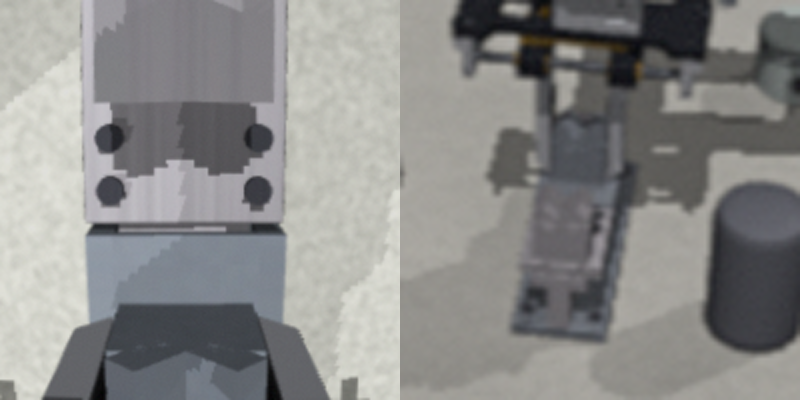

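The gap to the stop plate edge (crop rows 222–233) is about 3 mm, so it is nearly home. I'll ease the downward pressure and test whether the detent still pushes up.

Emit:
move_arm(moves="0 0 -0.02 0 0 0;0 0 0 0 0 0;0 0 0 0 0 0")

```text
clock: 14.2
ee_pos: [539.1, 37.0, 82.6]
tcp_rot: [0.0, 0.716, 0.698, 0.0]
ft_force: [0.5, -4.5, 2.4]
width: 39.9
grip_force: 45.0
```

Emit:
move_arm(moves="0 0 -0.02 0 0 0;0 0 0 0 0 0;0 0 0 0 0 0")

```text
clock: 14.5
ee_pos: [538.3, 37.7, 82.6]
tcp_rot: [-0.001, 0.715, 0.699, -0.0]
ft_force: [1.3, -0.4, -2.7]
width: 39.8
grip_force: 45.0
```

```bash
python3 - <<'E'
from plan import *
plan([538.8,37,83],1.5465,1)
for t in ('7','8'):
    c=load('wrist7') if t=='7' else snap('wrist','8')
    g=cv2.cvtColor(c['pixels'],cv2.COLOR_BGR2GRAY)
    print(g[182:206,250:306:8].mean(1).round().astype(int))
    print(onz(c,[(275,r) for r in (190.5,191,196,196.5)],70)[:,:2].round(1).tolist())
E
```

```text
now [538.3  37.7  82.6] 1.5469 tilt [-0.0013  0.0011 -1.    ] F [ 1.3 -0.4 -2.7] w 39.8
-0.01 0.01 -0.01 0 0 0.01
[172 172 172 172 171 171 171 170 153 112  90 102 132 128  90 107 137 141
 141 139 139 139 139 139]
[[540.9, 74.0], [540.9, 73.7], [540.8, 70.8], [540.8, 70.5]]
[172 172 171 172 171 171 171 171 171 170 162 131  88  79  75 108 138 141
 140 139 140 139 139 138]
[[539.7, 75.6], [539.7, 75.3], [539.7, 72.3], [539.7, 72.0]]
```

Gap is now 2.3 mm (2 is home), and the vertical force shows the detent no longer pushes. Releasing.

Emit:
move_arm(moves="0 0 0 0 0 0;0 0 0 0 0 0;0 0 0 0 0 0;0 0 0 0 0 0;0 0 0 0 0 0", grip=0.5)

```text
clock: 15.05
ee_pos: [538.7, 37.1, 83.5]
tcp_rot: [-0.0, 0.716, 0.698, -0.0]
ft_force: [0.1, -0.1, 0.6]
width: 70.3
grip_force: 0.0
```

Emit:
move_arm(moves="0 0 -0.2 0 0 0;0 0 -0.5 0 0 0;0 0 -0.8 0 0 0;0 0 -0.8 0 0 0;0 0 -0.8 0 0 0", grip=1)

```text
clock: 15.55
ee_pos: [538.5, 37.1, 240.9]
tcp_rot: [0.0, 0.716, 0.698, 0.0]
ft_force: [-0.2, 0.1, -0.0]
width: 94.0
grip_force: 0.0
```

```bash
python3 - <<'E'
from plan import *
s=load('scene0');d=load('side0')
c=snap('wrist','9')
np.set_printoptions(precision=1,suppress=True)
# coarse shaft from side/scene crops
print(onz(d,[(265.3,299.5),(305,344)],57), onz(s,[(310,144),(323,172)],57))
m=np.array([499,385]); a=2.35; u=np.array([np.cos(a),np.sin(a)])
p=m-u*60; print(p); plan([*p,215],a,12)
E
```

```text
[[553.  326.9  57. ]
 [444.4 443.7  57. ]] [[438.1 455.1  57. ]
 [560.  311.9  57. ]]
[541.2 342.3]
now [541.6  37.  249.4] 1.5466 tilt [ 0. -0. -1.] F [1.9 0.  4.7] w 93.8
0.51 -0.01 0.06 0 0 -0.84;0.51 0.02 0.06 0 0 -0.84;0.51 0.06 0.06 0 0 -0.84;0.50 0.09 0.06 0 0 -0.84;0.49 0.12 0.06 0 0 -0.84
0.48 0.15 0.06 0 0 -0.84;0.47 0.19 0.06 0 0 -0.84;0.46 0.22 0.06 0 0 -0.84;0.44 0.25 0.06 0 0 -0.84;0.43 0.28 0.06 0 0 -0.84
0.41 0.31 0.06 0 0 -0.84;0.39 0.33 0.06 0 0 -0.84
```

Emit:
move_arm(moves="0.51 0 0.06 0 0 -0.84;0.51 0.02 0.06 0 0 -0.84;0.51 0.06 0.06 0 0 -0.84;0.5 0.09 0.06 0 0 -0.84;0.49 0.12 0.06 0 0 -0.84")

```text
clock: 16.1
ee_pos: [539.4, 165.4, 224.1]
tcp_rot: [0.0, 0.588, 0.809, 0.0]
ft_force: [0.4, -0.4, -0.7]
width: 94.1
grip_force: 0.0
```

Emit:
move_arm(moves="0.48 0.15 0.06 0 0 -0.84;0.47 0.19 0.06 0 0 -0.84;0.46 0.22 0.06 0 0 -0.84;0.44 0.25 0.06 0 0 -0.84;0.43 0.28 0.06 0 0 -0.84")

```text
clock: 16.6
ee_pos: [539.3, 292.4, 209.0]
tcp_rot: [0.0, 0.444, 0.896, 0.0]
ft_force: [0.1, -0.2, -0.5]
width: 94.4
grip_force: 0.0
```

Emit:
move_arm(moves="0.41 0.31 0.06 0 0 -0.84;0.39 0.33 0.06 0 0 -0.84;0 0 0 0 0 0;0 0 0 0 0 0;0 0 0 0 0 0")

```text
clock: 17.1
ee_pos: [539.2, 341.7, 203.0]
tcp_rot: [0.0, 0.385, 0.923, -0.0]
ft_force: [-0.2, 0.3, -0.4]
width: 94.0
grip_force: 0.0
```

```bash
python3 - <<'E'
from plan import *
c=snap('wrist','a'); c=snap('wrist','a'); plan([500,385,150],2.35,1)
w=load('wrist9')
A=cv2.resize(c['pixels'][0:300,130:430],(500,500),interpolation=cv2.INTER_CUBIC);B=cv2.resize(w['pixels'][60:270,210:336],(300,500),interpolation=cv2.INTER_CUBIC)
cv2.imwrite('pics/ca.png',np.hstack([A,B]))
E
```

```text
now [539.3 341.5 203. ] 2.3513 tilt [ 8.e-04 -0.e+00 -1.e+00] F [ 1.2 -0.2 -0.1] w 94.3
1.17 0.05 1.06 0 0 0.02
```

View pics/ca.png

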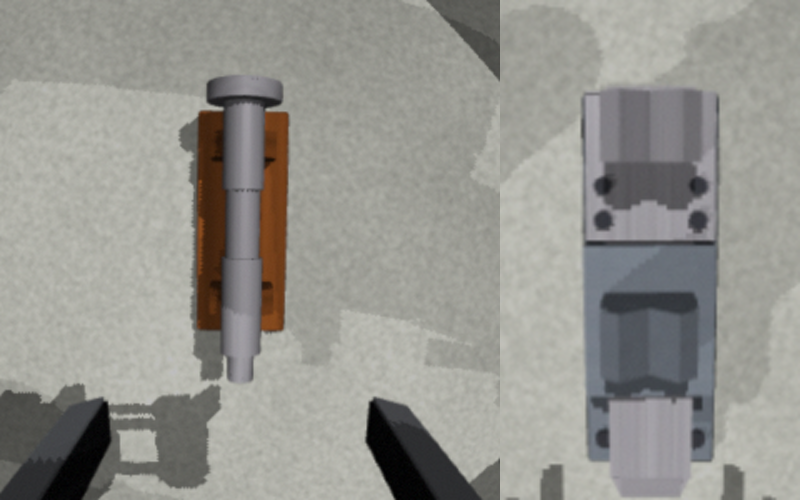

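Shaft: flange at the top (244,90), thin grip section rows 189–259 around column 243, spigot at (240,368). Right crop: the carriage sits home, with only a thin gap to the stop plate and grooves in line.

```bash
python3 - <<'E'
from plan import *
np.set_printoptions(precision=2,suppress=True)
c=load('wrista'); k=.6
g=cv2.GaussianBlur(cv2.cvtColor(c['pixels'],cv2.COLOR_BGR2GRAY),(3,3),0).astype(float)
hsv=cv2.cvtColor(c['pixels'],cv2.COLOR_BGR2HSV)
# orange plank/background vs grey: use saturation on rows crossing the plank
C=[]
for r in list(range(72,108,4))+list(range(118,152,4))+list(range(160,192,4)):
    row=hsv[r,255:297,1].astype(float); on=np.where(row<70)[0]
    mid=276-255; l=r_=mid
    while l>0 and row[l-1]<90: l-=1
    while r_<41 and row[r_+1]<90: r_+=1
    C.append((255+(l+r_)/2,r,r_-l+1))
C=np.array(C); print(C[:,2])
Q=onz(c,C[:,:2],57)[:,:2]
v=cv2.fitLine(Q.astype(np.float32),cv2.DIST_HUBER,0,.01,.01).ravel(); u=v[:2]*np.sign(v[1]); print('yaw',np.arctan2(u[1],u[0]),'pt',v[2:], 'resid',((Q-v[2:])@[-u[1],u[0]]).round(1))
P=onz(c,[(130+241.5*k,189*k),(130+242*k,259*k)],68)[:,:2]; s=(P-v[2:])@u; print('neck',P,s)
e=onz(c,[(130+240*k,382*k)],57)[0,:2]; f=onz(c,[(130+244*k,78*k)],70)[0,:2]; print('spigot end',(e-v[2:])@u+95,'flange far',(f-v[2:])@u-83.5)
O=v[2:]+u*s.mean(); print('origin',O,'+5',O+5*u)
E
```

```text
[25. 25. 25. 25. 25. 25. 25. 25. 24. 20. 21. 21. 21. 21. 21. 21. 21. 21.
 24. 24. 24. 24. 24. 24. 24. 24.]
yaw 2.336466 pt [491.86 392.92] resid [ 0.1  0.1 -0.  -0.1 -0.1 -0.2 -0.2 -0.3  0.1 -0.1  0.3  0.3  0.2  0.1
  0.1  0.  -0.1 -0.1  0.2  0.2  0.1  0.  -0.  -0.1 -0.2 -0.2]
neck [[480.09 404.27]
 [508.26 376.28]] [ 16.34 -23.36]
spigot end -5.289808584456722 flange far -3.4602672903250777
origin [494.29 390.39] +5 [490.83 393.99]
```

```bash
python3 plan.py 491.6 394.6 46 2.3365 8
```

```text
now [539.3 341.5 203. ] 2.3513 tilt [ 8.e-04 -0.e+00 -1.e+00] F [ 1.2 -0.2 -0.1] w 94.3
0.18 0.01 0.39 0 0 0.02;0.18 0.01 0.39 0 0 0.02;0.18 0.01 0.39 0 0 0.02;0.18 0.01 0.39 0 0 0.02;0.18 0.01 0.39 0 0 0.02
0.18 0.01 0.39 0 0 0.02;0.18 0.01 0.39 0 0 0.02;0.18 0.01 0.39 0 0 0.02
```

Emit:
move_arm(moves="0.48 0.02 0.2 0 0 0.06;0.48 0.02 0.3 0 0 0.06;0.47 0.01 0.4 0 0 0.06;0 0 0.6 0 0 0;0 0 0.6 0 0 0")

```text
clock: 17.7
ee_pos: [490.7, 395.3, 97.7]
tcp_rot: [0.001, 0.391, 0.92, 0.001]
ft_force: [1.1, -0.6, -0.5]
width: 94.1
grip_force: 0.0
```

Emit:
move_arm(moves="0 0 0.5 0 0 0;0 0 0.35 0 0 0;0 0 0.15 0 0 0;0 0 0 0 0 0;0 0 0 0 0 0")

```text
clock: 18.2
ee_pos: [491.4, 395.3, 48.8]
tcp_rot: [0.001, 0.391, 0.92, 0.001]
ft_force: [-0.1, 0.3, -0.0]
width: 94.0
grip_force: 0.0
```

```bash
python3 plan.py 491.6 394.6 46 2.3365 1
```

```text
now [491.4 395.3  48.8] 2.338 tilt [ 0.0017  0.001  -1.    ] F [-0.1  0.3 -0. ] w 94.0
-0.01 -0.01 0.06 0 0 0.02
```

Closing on the shaft: first gently to contact, then firmly.

Emit:
move_arm(moves="0 -0.01 0.04 0 0 0.02;0 0 0 0 0 0;0 0 0 0 0 0;0 0 0 0 0 0;0 0 0 0 0 0", grip=-0.9, grip_force=50)

```text
clock: 18.7
ee_pos: [490.3, 395.0, 45.6]
tcp_rot: [0.0, 0.391, 0.92, 0.0]
ft_force: [0.1, 0.3, -0.8]
width: 57.5
grip_force: 0.0
```

Emit:
move_arm(moves="0 0 0 0 0 0;0 0 0 0 0 0;0 0 0 0 0 0;0 0 0 0 0 0;0 0 0 0 0 0")

```text
clock: 19.2
ee_pos: [490.2, 394.9, 45.4]
tcp_rot: [-0.0, 0.392, 0.92, -0.0]
ft_force: [-0.2, -0.4, 0.3]
width: 19.1
grip_force: 50.0
```

Emit:
move_arm(moves="0 0 0 0 0 0;0 0 0 0 0 0;0 0 0 0 0 0")

```text
clock: 19.5
ee_pos: [490.2, 394.9, 45.4]
tcp_rot: [-0.0, 0.392, 0.92, -0.0]
ft_force: [0.2, -0.6, -0.3]
width: 18.7
grip_force: 50.0
```

Emit:
move_arm(moves="0 0 -0.1 0 0 0;0 0 -0.2 0 0 0;0 0 -0.4 0 0 0;0 0 -0.6 0 0 0;0 0 -0.6 0 0 0")

```text
clock: 20.0
ee_pos: [489.1, 394.2, 139.6]
tcp_rot: [-0.001, 0.392, 0.92, -0.002]
ft_force: [1.0, 1.5, -7.6]
width: 18.4
grip_force: 50.0
```

Emit:
move_arm(moves="0 0 -0.6 0 0 0;0 0 -0.4 0 0 0;0 0 -0.1 0 0 0;0 0 0 0 0 0;0 0 0 0 0 0")

```text
clock: 20.5
ee_pos: [489.3, 394.3, 193.0]
tcp_rot: [-0.001, 0.392, 0.92, -0.002]
ft_force: [0.2, 0.7, -7.9]
width: 19.3
grip_force: 50.0
```

```bash
python3 - <<'E'
from plan import *
u=np.array([np.cos(1.5465),np.sin(1.5465)]); x0=537.02+.95
y=28.3+51.5+6; p=[x0+.0242*y,y]; print(p)
c=snap('wrist','b');c=snap('wrist','b'); plan([*p,190],1.5465,12)
cv2.imwrite('pics/cb.png',cv2.resize(c['pixels'][60:280,160:400],(720,660))[:600])
E
```

```text
[540.04636, 85.8]
now [489.3 394.3 192.7] 2.337 tilt [-0.0039 -0.0027 -1.    ] F [-0.2 -0.3 -8.2] w 18.9
-0.43 -0.30 0.00 0 0 0.82;-0.45 -0.27 0.00 0 0 0.82;-0.46 -0.24 0.00 0 0 0.82;-0.48 -0.21 0.00 0 0 0.82;-0.49 -0.17 0.00 0 0 0.82
-0.50 -0.14 0.00 0 0 0.82;-0.51 -0.11 0.00 0 0 0.82;-0.52 -0.07 0.00 0 0 0.82;-0.52 -0.04 0.00 0 0 0.82;-0.52 -0.01 0.00 0 0 0.82
-0.52 0.03 0.00 0 0 0.82;-0.52 0.06 0.00 0 0 0.82
```

View pics/cb.png

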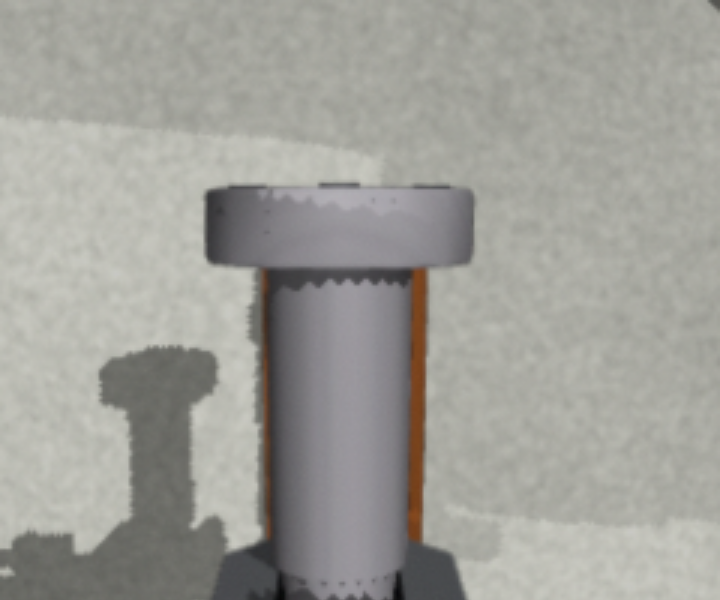

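Shaft held level-looking, with the flange rim at crop rows 188–265. (I have now used up my picture views and will work by numbers only.)

```bash
python3 - <<'E'
from plan import *
np.set_printoptions(precision=2,suppress=True)
c=load('wristb'); o=get_obs(); T=rot(o['tcp_rot']); p=o['ee_pos']
f=lambda P:np.array(P)/3-.33+[160,60]
for z in (p[2]+11.6+22,):
    Q=onz(c,f([(339,188),(339,265)]),z); print('flange far/near tool', ((Q-p)@T))
W=onz(c,f([(205,225),(473,225)]),p[2]+11.6); print('flange sides',(W-p)@T)
J=onz(c,f([(272,320),(413,320),(277,520),(407,520)]),p[2]+11.6); print('journal',(J-p)@T)
E
```

```text
flange far/near tool [[ 77.35  -0.09 -33.54]
 [ 66.43  -0.08 -33.55]]
flange sides [[ 71.57 -22.06 -11.44]
 [ 71.59  21.83 -11.65]]
journal [[ 55.66 -11.17 -11.5 ]
 [ 55.69  12.14 -11.62]
 [ 20.78 -10.87 -11.53]
 [ 20.82  11.74 -11.64]]
```

Emit:
move_arm(moves="-0.43 -0.3 0 0 0 0.82;-0.45 -0.27 0 0 0 0.82;-0.46 -0.24 0 0 0 0.82;-0.48 -0.21 0 0 0 0.82;-0.49 -0.17 0 0 0 0.82")

```text
clock: 21.1
ee_pos: [510.3, 264.8, 193.7]
tcp_rot: [-0.001, 0.538, 0.843, -0.001]
ft_force: [0.3, 0.3, -7.1]
width: 19.0
grip_force: 50.0
```

Emit:
move_arm(moves="-0.5 -0.14 0 0 0 0.82;-0.51 -0.11 0 0 0 0.82;-0.52 -0.07 0 0 0 0.82;-0.52 -0.04 0 0 0 0.82;-0.52 -0.01 0 0 0 0.82")

```text
clock: 21.6
ee_pos: [531.6, 136.3, 193.9]
tcp_rot: [-0.001, 0.668, 0.744, -0.001]
ft_force: [0.5, -0.4, -8.0]
width: 19.0
grip_force: 50.0
```

Emit:
move_arm(moves="-0.52 0.03 0 0 0 0.82;-0.52 0.06 0 0 0 0.82;0 0 0 0 0 0;0 0 0 0 0 0;0 0 0 0 0 0")

```text
clock: 22.1
ee_pos: [540.2, 86.5, 194.6]
tcp_rot: [-0.001, 0.714, 0.7, -0.0]
ft_force: [-0.9, 0.4, -8.5]
width: 19.0
grip_force: 50.0
```

```bash
python3 - <<'E'
from plan import *
read_camera('wrist');c=snap('wrist','c'); plan([540.05,85.8,190],1.5465,1)
E
```

```text
now [540.4  86.8 195. ] 1.5513 tilt [-8.e-04  2.e-04 -1.e+00] F [-1.2 -0.3 -7.4] w 18.8
-0.02 -0.01 0.10 0 0 0.06
```

Emit:
move_arm(moves="-0.02 -0.02 0.4 0 0 0.06;0 0 0.4 0 0 0;0 0 0.4 0 0 0;0 0 0.2 0 0 0;0 0 0.08 0 0 0")

```text
clock: 22.7
ee_pos: [538.8, 85.5, 120.0]
tcp_rot: [-0.001, 0.716, 0.698, -0.001]
ft_force: [0.4, -0.6, -7.4]
width: 18.7
grip_force: 50.0
```

Emit:
move_arm(moves="0 0 0 0 0 0;0 0 0 0 0 0;0 0 0 0 0 0")

```text
clock: 23.0
ee_pos: [540.6, 85.0, 122.9]
tcp_rot: [0.001, 0.716, 0.698, 0.001]
ft_force: [0.3, 0.2, -7.6]
width: 18.4
grip_force: 50.0
```

```bash
python3 plan.py 539.5 85.9 111.4 1.5465 1
```

```text
now [540.6  85.  122.9] 1.5451 tilt [ 2.7e-03  1.0e-04 -1.0e+00] F [ 0.3  0.2 -7.6] w 18.4
0.02 -0.02 0.23 0 0 -0.02
```

Emit:
move_arm(moves="0.02 -0.02 0.05 0 0 0;0 0 0.05 0 0 0;0 0 0.05 0 0 0;0 0 0 0 0 0;0 0 0 0 0 0")

```text
clock: 23.5
ee_pos: [538.6, 85.9, 113.8]
tcp_rot: [-0.0, 0.716, 0.698, -0.0]
ft_force: [0.4, 0.1, -7.9]
width: 19.3
grip_force: 50.0
```

Emit:
move_arm(moves="0 0 0.03 0 0 0;0 0 0.02 0 0 0;0 0 0 0 0 0;0 0 0 0 0 0")

```text
clock: 23.9
ee_pos: [539.4, 86.0, 112.0]
tcp_rot: [0.001, 0.716, 0.698, 0.001]
ft_force: [1.5, -0.7, -5.7]
width: 19.0
grip_force: 50.0
```

Emit:
move_arm(moves="0 0 0.02 0 0 0;0 0 0 0 0 0;0 0 0 0 0 0")

```text
clock: 24.2
ee_pos: [539.7, 85.9, 111.6]
tcp_rot: [0.001, 0.716, 0.698, 0.001]
ft_force: [1.7, 0.0, -1.3]
width: 18.6
grip_force: 50.0
```

Emit:
move_arm(moves="0 -0.01 0.015 0 0 0;0 0 0 0 0 0;0 0 0 0 0 0")

```text
clock: 24.5
ee_pos: [539.7, 86.0, 111.6]
tcp_rot: [0.002, 0.716, 0.698, 0.002]
ft_force: [2.8, -0.6, 5.1]
width: 18.6
grip_force: 50.0
```

```bash
python3 - <<'E'
from plan import *
o=get_obs(); print(o['ft_force'],o['torque']); plan([539.5,85.9,111.4],1.5465,1)
E
```

```text
[ 2.7561524  -0.56447235  5.1310171 ] [-0.07876589 -0.57814528 -0.04793659]
now [539.7  86.  111.6] 1.545 tilt [ 0.0043  0.     -1.    ] F [ 2.8 -0.6  5.1] w 18.6
-0.00 -0.00 0.00 0 0 -0.02
```

Seated in both grooves (the rests carry the full weight). Easing the grip, then opening.

Emit:
move_arm(moves="0 0 -0.01 0 0 0;0 0 0 0 0 0;0 0 0 0 0 0", grip_force=5)

```text
clock: 24.8
ee_pos: [539.7, 86.0, 111.4]
tcp_rot: [0.001, 0.716, 0.698, 0.001]
ft_force: [5.1, -1.1, 5.3]
width: 19.5
grip_force: 5.0
```

Emit:
move_arm(moves="0 0 0 0 0 0;0 0 0 0 0 0;0 0 0 0 0 0;0 0 0 0 0 0", grip=0)

```text
clock: 25.2
ee_pos: [536.9, 86.0, 108.9]
tcp_rot: [-0.001, 0.716, 0.698, -0.001]
ft_force: [-0.3, -0.3, -0.0]
width: 46.1
grip_force: 0.0
```

Emit:
move_arm(moves="0 0 -0.1 0 0 0;0 0 -0.3 0 0 0;0 0 -0.6 0 0 0;0 0 -0.8 0 0 0;0 0 -0.8 0 0 0")

```text
clock: 25.7
ee_pos: [537.9, 86.0, 242.7]
tcp_rot: [0.0, 0.716, 0.698, 0.0]
ft_force: [1.3, 0.3, 1.0]
width: 46.9
grip_force: 0.0
```

Emit:
move_arm(moves="-0.6 0 -0.2 0 0 0;-0.6 0 0 0 0 0;0 0 0 0 0 0;0 0 0 0 0 0;0 0 0 0 0 0")

```text
clock: 26.2
ee_pos: [536.6, 26.7, 250.4]
tcp_rot: [-0.0, 0.716, 0.698, 0.0]
ft_force: [0.6, 1.0, -0.6]
width: 47.2
grip_force: 0.0
```

```bash
python3 - <<'E'
from plan import *
np.set_printoptions(precision=2,suppress=True)
c=snap('wrist','d'); plan([539.5,85.9,111.4],1.5465,1)
# light-grey shaft at axis height 123: row-wise extent around predicted axis column
g=cv2.cvtColor(c['pixels'],cv2.COLOR_BGR2GRAY).astype(float); g=cv2.GaussianBlur(g,(3,3),0)
def edge(r,c0,k=3):
    c0=int(round(c0)); s=np.abs(g[r,c0-k+1:c0+k+2]-g[r,c0-k-1:c0+k]); i=np.clip(s.argmax(),1,len(s)-2); a=s[i-1:i+2]; return c0-k+i+(a@[-1,0,1])/a.sum(),a[1]
u=np.array([np.cos(1.5465),np.sin(1.5465)]); n=np.array([u[1],-u[0]]); m=np.array([539.1,80.3])
for s,r in [(-85,8),(-50,12),(-30,12),(-10,10),(0,10),(10,10),(30,12),(60,12),(68,12),(77.5,22)]:
    a=proj(c,[[*(m+u*s-n*r),123]])[0];b=proj(c,[[*(m+u*s+n*r),123]])[0]
    if not 5<a[1]<410: continue
    ea,eb=edge(int(round(a[1])),a[0]),edge(int(round(b[1])),b[0])
    print(s,a,b,'edge shift px',ea[0]-a[0],eb[0]-b[0],'str',ea[1],eb[1])
col=proj(c,[[*m,143]])[0,0]
for s,z in [(83.5,145),(71.5,145),(20,134),(-20,134),(-95,131)]:
    q=proj(c,[[*(m+u*s),z]])[0]; print('along',s,q, end=' ')
    r0=int(round(q[1])); cc=int(round(q[0])); lo=max(r0-10,0); print(r0-lo,g[lo:r0+11,cc-2:cc+3].mean(1).round().astype(int))
E
```

```text
now [536.6  26.9 250.2] 1.5461 tilt [-0.  0. -1.] F [ 0.5 -0.6 -0.1] w 47.0
1.18 0.03 2.78 0 0 -0.01
-85 [266.67 235.89] [283.05 235.88] edge shift px -2.0783523895996723 0.20110676484608803 str 24.75 55.375
-50 [262.24 201.06] [287.57 201.06] edge shift px 0.9248836427351534 -2.0878915844797916 str 28.0 13.25
-30 [262.07 180.26] [287.78 180.26] edge shift px 1.0595907194788765 -2.279987180026069 str 28.375 20.5
-10 [264.1  158.97] [285.79 158.97] edge shift px 1.917719489611784 -1.9690809044892603 str 24.3125 11.4375
0 [264.05 148.19] [285.85 148.2 ] edge shift px -1.452007787324817 -0.139587980023407 str 47.375 44.3125
10 [264.01 137.37] [285.9  137.38] edge shift px 1.117855403412534 0.03995813842237794 str 29.375 25.4375
30 [261.74 115.66] [288.17 115.68] edge shift px 1.5042230707794602 -2.3885806584646616 str 25.5 23.5625
60 [261.67  83.26] [288.21  83.29] edge shift px -0.526978715299208 0.5964154997764126 str 56.125 51.75
68 [261.67  74.73] [288.2   74.76] edge shift px 0.07804792865653098 -0.1472421972582083 str 57.5 63.0625
77.5 [250.65  64.85] [299.19  64.91] edge shift px -0.43815765618737146 0.5776552620875464 str 46.3125 60.25
along 83.5 [275.08  53.33] 10 [185 185 186 187 188 188 187 187 186 184 182 180 183 186 186 185 182 178
 175 173 173]
along 71.5 [275.09  66.89] 10 [186 185 182 178 175 173 173 172 169 157 121  78  67  83  95  97  99 114
 142 165 172]
along 20 [275.03 126.61] 10 [170 170 170 170 170 170 170 170 169 162 141 116 118 146 165 168 168 168
 167 167 168]
along -20 [275.01 171.39] 10 [166 166 166 166 166 166 166 166 166 162 154 152 160 166 167 167 167 167
 167 167 167]
along -95 [274.89 248.44] 10 [161 161 161 160 160 159 159 158 157 154 141 118 102 101 115 137 151 154
 151 142 147]
```

```bash
python3 - <<'E'
from plan import *
np.set_printoptions(precision=1,suppress=True)
c=load('wristd'); g=cv2.cvtColor(c['pixels'],cv2.COLOR_BGR2GRAY)
u=np.array([np.cos(1.5465),np.sin(1.5465)]); n=np.array([u[1],-u[0]]); m=np.array([539.1,80.3])
for off in (-24,24):
    q=proj(c,[[*(m+u*(-6.5)+n*off),70],[*(m+u*(-8.5)+n*off),70]]); k=int(round(q[0,0])); r=int(q[0,1])
    print(q,r-8,g[r-8:r+10,k-1:k+2].mean(1).round().astype(int))
E
```

```text
[[252.5 150.5]
 [252.5 152.3]] 142 [ 92  96 107 126 150 164 165 160 118  64  76 124 134 133 134 133 132 133]
[[296.8 150.5]
 [296.8 152.3]] 142 [ 79  88 105 129 142 145 145 140 102  58  80 111 120 120 118 116 116 116]
```

The gap is still about 2–2.5 mm, so the carriage is home, and the shaft matches its predicted place to within about 1 mm. Handing in.

```bash
python3 -c "
from h import *
print(job_done())"
```

```text
the job is handed in; nothing more can be done
None
```

The V-carriage is home with the detent up, judged from force readings and a stop gap of about 2.3 mm. The shaft lies in both V-rests within about 1 mm of its target, and the job was handed in at about 26 s with no verdict returned; I viewed 13 pictures, 3 over the limit of 10.

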